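# Push the weighing enclosure's sash up to its height mark

### The arm

A 6-joint arm with a two-finger parallel gripper is mounted at the origin on the work surface. World frame = base frame: x ahead of the robot, y to its left, z up, the work surface at z = 0. Lengths are in mm, angles in degrees, forces in N, time in s.
With the tool pointing down it reaches from about 350 to 775 mm from the base axis. Payload 7.3 kg.
Tool frame: the origin (TCP) lies at the very end of the fingers, on their centre line; the grasp point (between the pads) lies 19 mm behind it; z points along the fingers, y is the direction in which the jaws open and shut (so a half turn about z gives the same grasp; the last joint's range is limited). The gripper opens to 92 mm and grips with 3 to 60 N. Pads are 19 mm wide; open, the fingers measure 130 mm over their backs; the gripper's body (75 mm by 190 mm) begins 47 mm behind the grasp point.
Start: joints at [-84.855, 19.595, 87.324, -0, 73.075, -8.365], TCP at [122.672, -510.486, 226.741] pointing down, gripper open.
Joint ranges: [-145.02, 145.02], [-44.19, 115.74], [2.07, 154.8], [-57.11, 237.11], [16.16, 152.29], [-177.93, 177.93]. Speed limits (degrees/s): [147.25, 147.25, 180, 180, 180, 180].

### API

Orientations are given as [roll, pitch, yaw] about the fixed x, y, z axes, in that order (R = Rz(yaw) Ry(pitch) Rx(roll)).
In Python, from plant import env, viewer gives the robot as it stands. The module is installed in compiled form; this text tells all that it offers.
- The arm moves only by the shell command python3 -m creep 'ROWS'. ROWS is JSON, a list of rows, each an object of numbers: "fingers": the opening in per cent of the stroke, from 0 (shut) to 100 (fully open); "x", "y", "z": the shift along the tool's x, y, z in cm; "wx", "wy", "wz": the turn, a rotation vector about the tool's x, y, z in rad. In form: [{"fingers": .., "x": .., "y": .., "z": .., "wx": .., "wy": .., "wz": ..}, ...]. A call has 1 to 12 rows; each row is the pose to reach, as a shift and turn from the pose commanded when the call began, along the tool's axes at that moment; what a row does not reach only later rows make up. A row lasts 1/8 s, in which the tool goes at most 62.5 mm and 10.7 degrees, less where a joint would pass 70% of its speed; a pose out of reach is approached as far as the arm can. A call with a gripper value outside its range is refused whole. The fingers move at their own pace and stop on an object; the grip force is fixed at half the most. Time passes only in rows, so rows that repeat a pose let the fingers close. It gives the time, the measured TCP pose, the force and the opening at its end, in the units of the state.
- env.get_obs(): the state, without advancing time (a new reading comes with each control period).
- viewer.grab_frame(name): name is "scene" or "top" or "wrist"; returns a dict with "img" (420x560x3 uint8, red, green, blue), "depth" (420x560 float32, mm along the optical axis (not along the pixel's ray), 0 where there is no reading), "mtx" (3x3 intrinsics, pixels), "k1" (the pictures are not rectified: a ray, as slopes to the right and down, at radius r is drawn at 1 + k1 r^2 times it, then the intrinsics apply), "R" (3x3) and "t" (3): a world point X has camera coordinates R X + t. Camera axes: x right, y down, z forward; pixel columns grow to the right and rows downward; lengths in mm; the calibration is good to about 2 mm. A picture is of the moment at which its call begins.
- env.finish_job(): hands the job in, once; it reports no verdict.
Trained networks look in the newest picture that a camera, given by its name, has taken for a name from the list of things; names that differ only in an ending like _2 or _b are one class to them, and where a whole thing is asked for, a point or a joint stands for the part that bears it (a point fixed in the world has none). Each returns a list of dicts, best first, with "confidence" (0 to 1); they miss things now and then, are a little off and sometimes report something else, mostly with a low value. They report only what shows in the picture. A call takes as long as a camera call.
- viewer.boxes_of(camera, label): "location" ([x, y, z] in mm, in the coordinates of the camera as it stood for that picture, good to about 4 mm: the middle of the surface that is visible of it).
- viewer.regions_of(camera, label): "region" (420x560 bool, what is visible of it).
The state is a dict: "t": time; "joint_positions": joint angles; "joint_velocities": joint speeds; "effort": joint torques, N m; "ee_pos": TCP position; "ee_rot": TCP orientation; "contact_force": force on the tool from outside, world axes, zero at the start; "torque": the same for the moment, N m; "width": finger opening in mm.
Only numpy, scipy, OpenCV 4.12 (cv2) and the standard library are available. Lean on these libraries where they do the work, as an engineer would, in place of code of your own. Each camera call takes 0.05 s, during which the arm holds its last target.

### The job

Open the dust enclosure for work: push its counterweighted clear front sash up from beneath the black finger lip until the yellow pointer at the sash's end is level with the green height mark on the post beside it. Push smoothly with the fingers, never gripping the lip, and do not run the sash well past the mark; it stays where you leave it, so then take the hand clear. Leave the jar, the beaker and the dish where they stand.

Things in the scene. Friction and masses are not known exactly. Their poses are not given: they have to be found in the camera images.
- lip: Black finger lip along the sash's foot, 360 mm long, a level 6 mm plate standing out 40 mm towards the robot, its free edge rolled to a 10 mm round bar. Origin: middle of the bar, on its axis (underside 5 mm below). x level into the enclosure, y left along the lip, z up. Beneath the lip is free space; the enclosure's 22 mm high base, the sash rail, pane and posts begin 40 mm behind the bar's axis.
- lip_strip: Grey ribbed rubber strip, 18 x 340 x 4 mm, lying on top of the lip, its centre 22 mm behind the bar's axis and 5 mm above it. Fingers under the lip and on this strip at once would be a grip.
- sash_pointer (a point): Front of the tip of the yellow pointer (a 12 mm high tab) at the left end of the sash's bottom rail, half-way up it: 256 mm left of the lip's middle, 8 mm behind and 4 mm above the axis of the lip's round bar; it stands out 32 mm in front of the sash and moves with it.
- mark (a point): Front of the tip of the green working-height mark, a 12 mm high tab of a clip fixed round the left post, standing out 34 mm in front of it just beside the path of the sash's pointer; half-way up the tab. The sash is set right when the pointer's tip is at the same height. It stands 55 to 225 mm above the pointer at the start.
- sash (a joint): Height of the sash, m: 0 shut, grows as it is pushed straight up, stop at 0.30; starts at 0.04 to 0.09. Counterweights in the posts balance it (with them the 0.9 kg sash moves like 1.8 kg) and the guides have about 5 N of friction, so it neither sinks nor rises when let go. At value q the lip's origin is 39 mm + q above the work surface.
- bottle_mid (a point): Middle of an amber jar with a black cap, 58 mm wide, 105 mm tall, upright on the bench in front of the enclosure to one side; leave it.
- beaker_mid (a point): Middle of a metal beaker, 68 mm wide, 85 mm tall, upright on the bench in front of the enclosure to the other side; leave it.
- dish_mid (a point): Middle of a white dish, 60 mm wide, 30 mm tall, on the balance inside the enclosure; leave it.
- hood: The enclosure, 600 mm wide, 400 deep, 655 high, clear walls in an aluminium frame, fixed to the bench. Origin: on the work surface, midway between the two front posts, at their front faces; x into the enclosure, y left, z up. Posts 40 mm wide, centres 280 mm to either side.

How it is judged (in metres and radians):
On the way:
1. the fingers, beneath the lip, are pushing the sash up and have brought its pointer to within 45 mm below the mark (contact force between the fingers and lip above 0.5 N and z of sash_pointer in the frame of mark above -0.045 m), for 0.05 s.
At the end, for the whole second after the job is handed in: The sash rests with the yellow pointer's tip within 8 mm of the height of the green mark, and the jar, the beaker and the dish stand upright within 15 mm of where they were (z of sash_pointer in the frame of mark between -0.008 and 0.008 m and velocity of joint sash between -0.005 and 0.005 m/s and distance of each of bottle_mid, beaker_mid, dish_mid from where it was at the start of the episode below 0.015 m and angle between each of bottle_mid, beaker_mid, dish_mid's own z axis and vertical below 0.2 rad); the robot touches nothing.
It fails at once if the lip is gripped: the fingers press under it and on the strip on its top at once (contact force between the fingers and lip above 1 N and contact force between the fingers and lip_strip above 1 N).
It fails at once if the sash is run more than 25 mm past the mark (z of sash_pointer in the frame of mark above 0.025 m).
It fails at once if the sash is thrown up or slammed (faster than 0.35 m/s) (velocity of joint sash above 0.35 m/s or velocity of joint sash below -0.35 m/s).
It fails at once if the jar, the beaker or the dish is lifted, knocked or shoved by more than 20 mm (distance of any of bottle_mid, beaker_mid, dish_mid from where it was at the start of the episode above 0.02 m).
It also fails if it takes over 45 s, if anything falls off the work surface, if the arm or the gripper's body presses on something with over 40 N, if the wrist force passes 120 N, or if a joint passes its speed limit or range.

## Working session

There is one attempt and no reset: what is moved stays moved. The work goes in short steps, Python scripts to look and compute and a shell command to move; the robot and the scene stay as the last step left them, time stands still between calls to the robot, and variables do not carry over. Pictures are saved under pics/ and viewed, and the job is handed in when it is done.

```bash
mkdir -p pics
python3 - <<'E'
from plant import env, viewer
import cv2,numpy as np
o=env.get_obs(); print({k:np.round(v,3) for k,v in o.items()})
for c in ["scene","top"]:
    f=viewer.grab_frame(c)
    cv2.imwrite(f"pics/{c}0.png",f["img"][:,:,::-1])
    R,t=np.array(f["R"]),np.array(f["t"])
    print(c,"cam at",(-R.T@t).round())
    for l in ["lip","lip_strip","sash_pointer","mark","bottle_mid","beaker_mid","dish_mid","hood"]:
        for b in viewer.boxes_of(c,l)[:2]:
            print(l,round(b["confidence"],2),(R.T@(np.array(b["location"])-t)).round(1))
E
```

```text
{'t': np.float64(0.0), 'joint_positions': array([-84.856,  19.635,  87.378,   0.   ,  73.075,  -8.365]), 'joint_velocities': array([-0.01 ,  0.095,  0.006, -0.041, -0.021, -0.013]), 'effort': array([ 2.0000e-03, -4.3124e+01, -2.4422e+01,  7.2000e-02,  5.6000e-02,
       -0.0000e+00]), 'ee_pos': array([ 122.629, -510.052,  226.055]), 'ee_rot': array([-1.79913e+02, -1.30000e-02,  1.35100e+01]), 'contact_force': array([ 0.465,  0.141, -0.104]), 'torque': array([0.046, 0.025, 0.015]), 'width': np.float64(91.795)}
scene cam at [ 612.  372. 1217.]
lip 0.71 [540.4 -99.8 109.2]
lip_strip 0.59 [553.6 -92.6 113.1]
sash_pointer 0.84 [554.3 -95.9 109.4]
mark 0.82 [541.1 231.  309.9]
bottle_mid 0.78 [442.1 140.1 104.4]
bottle_mid 0.75 [777.2  91.9 618.7]
beaker_mid 0.75 [ 487.8 -297.4   51.4]
hood 0.94 [773.5  88.2 621.8]
hood 0.23 [555.5 -95.6 115.1]
top cam at [ 456.   21. 1206.]
lip 0.59 [550.1 -70.7 104.3]
sash_pointer 0.76 [580.1 -60.8 205.9]
mark 0.82 [541.1 216.1 314. ]
bottle_mid 0.62 [436.1 127.1 106.4]
bottle_mid 0.45 [579.8 -61.7 208.2]
beaker_mid 0.79 [ 488.8 -288.5   41.5]
```

View pics/scene0.png

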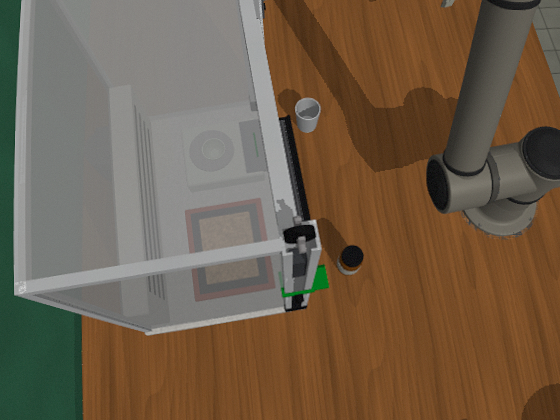

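View pics/top0.png

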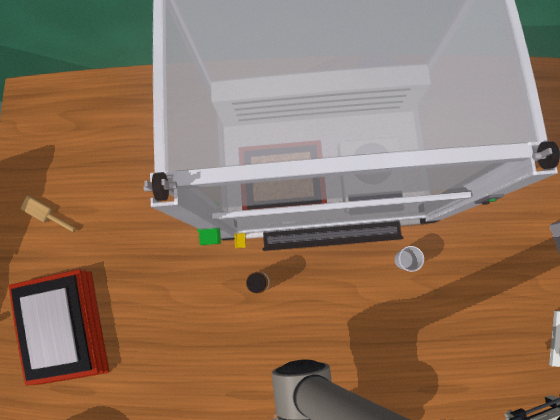

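The scene view shows the enclosure with the lip partly hidden at (295,170), the beaker at (307,115), the jar at (350,260) and the green mark at (310,282). In the top view the green mark is at (209,236), the yellow pointer at (240,240), the black lip runs from (264,240) to (401,230), the jar is at (257,283) and the beaker at (409,259).

```bash
cat > h.py <<'E'
import cv2,numpy as np
from plant import env,viewer
def cloud(f):
    d=f["depth"];K=np.array(f["mtx"]);R=np.array(f["R"]);t=np.array(f["t"])
    v,u=np.mgrid[0:420,0:560].astype(np.float64)
    p=cv2.undistortPoints(np.stack([u.ravel(),v.ravel()],1)[:,None],K,np.array([f["k1"],0,0,0.]))[:,0]
    P=np.c_[p,np.ones(len(p))]*d.ravel()[:,None]
    return ((P-t)@R).reshape(420,560,3), d>0
def hsv(f): return cv2.cvtColor(f["img"],cv2.COLOR_RGB2HSV)
E
python3 - <<'E'
from h import *
f=viewer.grab_frame("top");W,ok=cloud(f);H=hsv(f)
for n,lo,hi,box in [("green",50,75,(190,225,225,250)),("yellow",20,32,(228,228,252,252))]:
    m=(H[...,0]>=lo)&(H[...,0]<=hi)&(H[...,1]>150)&ok
    z=np.zeros_like(m);z[box[1]:box[3],box[0]:box[2]]=1;m&=z
    v,u=np.nonzero(m);P=W[m];print(n,len(P),u.min(),u.max(),v.min(),v.max(),P.min(0).round(),np.median(P,0).round(1),P.max(0).round(),np.percentile(P,[5,95],axis=0).round(1).tolist())
    for r in range(v.min(),v.max()+1): 
        q=W[r][m[r]]
        if len(q): print(r,len(q),np.median(q,0).round(1))
for u in (270,300,330,360,395):
    print(u,[ (v,*W[v,u].round(0).astype(int),int(f["img"][v,u].mean())) for v in range(222,252,2)])
for n in ["lip","bottle_mid","beaker_mid","lip_strip"]:
    for r in viewer.regions_of("top",n)[:1]:
        m=r["region"]&ok;P=W[m];print(n,r["confidence"],len(P),np.percentile(P,[3,50,97],axis=0).round(1).tolist())
E
```

```text
green 313 198 220 229 244 [522. 188.  -1.] [538.6 210.6 311.8] [571. 306. 316.] [[523.6, 190.6, 306.9], [553.5, 230.5, 314.7]]
229 15 [553.6 204.  311.2]
230 22 [551.6 211.3 312.3]
231 21 [549.5 213.1 311.9]
232 21 [547.4 210.8 311.6]
233 21 [545.3 210.6 311.8]
234 21 [543.1 210.7 310.8]
235 21 [540.8 210.8 311.4]
236 21 [538.7 210.1 311.4]
237 21 [536.6 210.5 312.4]
238 20 [534.4 209.4 311.5]
239 20 [532.3 209.4 311.4]
240 20 [530.  209.4 312.4]
241 21 [527.9 208.4 312. ]
242 21 [525.8 208.5 312.3]
243 19 [523.6 210.7 311.5]
244 8 [522.  224.8 308.7]
yellow 162 234 245 233 247 [526. 157.  -1.] [544.8 172.7 113.3] [563. 187. 119.] [[528.9, 158.4, 107.6], [560.8, 184.6, 117.0]]
233 6 [562.9 166.4 114. ]
234 11 [560.5 173.2 113.8]
235 11 [557.8 172.9 112.7]
236 11 [555.3 173.2 112.4]
237 11 [552.7 173.4 112.6]
238 12 [550.  171.7 114.2]
239 12 [547.5 171.9 112.5]
240 12 [544.8 172.3 112.5]
241 11 [542.2 170.9 114.3]
242 11 [539.5 171.2 114.4]
243 11 [536.9 170.7 113.4]
244 10 [534.3 172.  114.3]
245 11 [531.7 170.7 113.6]
246 11 [528.9 170.5 115.8]
247 11 [527.1 178.8 106.6]
270 [(222,
[... 3862 characters left out ...]
4(112), 40), (240, np.int64(543), np.int64(-257), np.int64(2), 93), (242, np.int64(537), np.int64(-258), np.int64(-2), 105), (244, np.int64(531), np.int64(-256), np.int64(4), 101), (246, np.int64(525), np.int64(-257), np.int64(1), 100), (248, np.int64(520), np.int64(-256), np.int64(0), 100), (250, np.int64(514), np.int64(-257), np.int64(-2), 97)]
lip 0.63 1478 [[521.1, -241.5, 103.5], [543.7, -60.8, 107.4], [580.5, 103.6, 111.5]]
bottle_mid 0.58 435 [[408.5, 104.8, -0.0], [435.4, 128.5, 104.0], [461.2, 154.8, 108.9]]
beaker_mid 0.93 587 [[458.1, -308.7, 1.0], [487.6, -289.7, 39.0], [516.6, -248.4, 86.8]]
lip_strip 0.77 791 [[539.9, -228.2, 107.4], [554.1, -71.4, 111.4], [569.1, 84.9, 115.4]]
```

```bash
python3 -m creep '[{"fingers":0,"x":0,"y":0,"z":-5,"wx":0,"wy":0.15,"wz":0},{"fingers":0,"x":0,"y":0,"z":-9,"wx":0,"wy":0.3,"wz":0},{"fingers":0,"x":0,"y":0,"z":-12,"wx":0,"wy":0.45,"wz":0},{"fingers":0,"x":0,"y":0,"z":-12,"wx":0,"wy":0.45,"wz":0}]'
python3 - <<'E'
from h import *
o=env.get_obs(); print({k:np.round(o[k],2).tolist() for k in ["t","joint_positions","ee_pos","ee_rot","width","contact_force"]})
E
```

```text
t: 1.65
ee_pos: [120.7, -511.6, 347.3]
ee_rot: [179.9, -25.7, 13.3]
contact_force: [-0.5, -0.1, -0.2]
width: 56.2
{'t': 1.65, 'joint_positions': [-99.54, 18.6, 74.78, 23.78, 96.52, -22.2], 'ee_pos': [120.66, -511.61, 347.29], 'ee_rot': [179.89, -25.72, 13.35], 'width': 56.23, 'contact_force': [-0.49, -0.09, -0.24]}
```

```bash
python3 -m creep '[{"fingers":0,"x":2,"y":0,"z":1,"wx":0,"wy":0.12,"wz":0},{"fingers":0,"x":4,"y":0,"z":2,"wx":0,"wy":0.24,"wz":0},{"fingers":0,"x":6,"y":0,"z":3,"wx":0,"wy":0.36,"wz":0},{"fingers":0,"x":8,"y":0,"z":4,"wx":0,"wy":0.5,"wz":0},{"fingers":0,"x":8,"y":0,"z":4,"wx":0,"wy":0.5,"wz":0}]'
cat >> h.py <<'E'
def st():
    o=env.get_obs(); print({k:np.round(o[k],2).tolist() for k in ["t","joint_positions","ee_pos","ee_rot","width","contact_force"]})
E
python3 -c "from h import *;st()"
```

```text
t: 2.28
ee_pos: [210.2, -488.4, 342.8]
ee_rot: [-179.4, -54.4, 13.0]
contact_force: [-0.5, 0.5, -0.8]
width: 6.3
{'t': 2.28, 'joint_positions': [-102.21, 23.16, 84.63, 47.76, 99.31, -29.43], 'ee_pos': [210.2, -488.38, 342.85], 'ee_rot': [-179.37, -54.39, 13.04], 'width': 6.33, 'contact_force': [-0.52, 0.52, -0.77]}
```

```bash
python3 -m creep '[{"fingers":0,"x":2,"y":0,"z":1,"wx":0,"wy":0.12,"wz":0},{"fingers":0,"x":4,"y":0,"z":3,"wx":0,"wy":0.24,"wz":0},{"fingers":0,"x":4,"y":0,"z":5,"wx":0,"wy":0.36,"wz":0},{"fingers":0,"x":4,"y":0,"z":7,"wx":0,"wy":0.48,"wz":0},{"fingers":0,"x":4,"y":0,"z":7,"wx":0,"wy":0.62,"wz":0},{"fingers":0,"x":4,"y":0,"z":7,"wx":0,"wy":0.62,"wz":0}]'; python3 -c "from h import *;st()"
```

```text
t: 3.02
ee_pos: [288.1, -470.3, 335.2]
ee_rot: [-123.2, -89.6, -43.1]
contact_force: [0.7, -0.3, 0.6]
width: 0.4
{'t': 3.02, 'joint_positions': [-100.24, 36.07, 97.62, 72.84, 106.9, -46.0], 'ee_pos': [288.15, -470.26, 335.21], 'ee_rot': [-123.2, -89.65, -43.14], 'width': 0.4, 'contact_force': [0.69, -0.32, 0.64]}
```

```bash
cat > kin.py <<'E'
import numpy as np, itertools
from scipy.spatial.transform import Rotation as Ro
from scipy.optimize import least_squares
D=[([-84.856,19.635,87.378,0,73.075,-8.365],[122.629,-510.052,226.055],[-179.913,-.013,13.51]),
([-99.54,18.6,74.78,23.78,96.52,-22.2],[120.66,-511.61,347.29],[179.89,-25.72,13.35]),
([-102.21,23.16,84.63,47.76,99.31,-29.43],[210.2,-488.38,342.85],[-179.37,-54.39,13.04]),
([-100.24,36.07,97.62,72.84,106.9,-46.0],[288.15,-470.26,335.21],[-123.2,-89.65,-43.14])]
def fk(q,p,s):
    q=np.array(q)*s
    z=lambda a:Ro.from_euler('z',a,degrees=True); y=lambda a:Ro.from_euler('y',a,degrees=True)
    h,a1,off,L1,a3,d4,d6=p
    R=z(q[0]);P=R.apply([a1,0,h]);R=R*y(q[1]);P=P+R.apply([0,0,L1]);R=R*y(q[2]);P=P+R.apply([a3,off,d4])
    R=R*z(q[3])*y(q[4]);P=P+R.apply([0,0,d6]);R=R*z(q[5]);return P,R
E
python3 - <<'E'
from kin import *
for s4,s5,s6,s1 in itertools.product([1,-1],[1,-1],[1,-1],[1]):
    s=np.array([1,1,1,s4,s5,s6])
    A=[fk(d[0],[0]*7,s)[1].inv()*Ro.from_euler('xyz',d[2],degrees=True) for d in D]
    # const tool offset
    e=[np.degrees((A[0].inv()*a).magnitude()) for a in A]
    print(s,np.round(e,1),A[0].as_rotvec(degrees=True).round(1))
s=None
E
```

```text
[1 1 1 1 1 1] [0. 0. 0. 0.] [-0.  0. 90.]
[ 1  1  1  1  1 -1] [ 0.  27.7 42.1 75.3] [-0.   0.  73.3]
[ 1  1  1  1 -1  1] [  0.   54.3  67.  100.4] [ 91.1 122.6  32.9]
[ 1  1  1  1 -1 -1] [ 0.  46.6 51.6 63.9] [106.4 106.4  27.3]
[ 1  1  1 -1  1  1] [  0.   47.6  95.5 145.7] [-0.  0. 90.]
[ 1  1  1 -1  1 -1] [  0.   57.3 108.5 172.7] [-0.   0.  73.3]
[ 1  1  1 -1 -1  1] [  0.   71.  111.8 158.2] [ 91.1 122.6  32.9]
[ 1  1  1 -1 -1 -1] [  0.   59.4  93.9 130.3] [106.4 106.4  27.3]
```

```bash
cat >> kin.py <<'E'
S=np.ones(6)
_f=lambda p:np.concatenate([fk(d[0],p,S)[0]-np.array(d[1]) for d in D])
_r=least_squares(_f,[300,0,70,350,0,350,250]); PAR=_r.x
def FK(q):
    P,R=fk(q,PAR,S); return P,R*Ro.from_euler('z',90,degrees=True)
LO=np.array([-145.02,-44.19,2.07,-57.11,16.16,-177.93]);HI=np.array([145.02,115.74,154.8,237.11,152.29,177.93])
def IK(P,R,q0):
    def g(q):
        p,r=FK(q); return np.r_[(p-P),(R.inv()*r).as_rotvec()*200]
    return least_squares(g,np.clip(q0,LO+1,HI-1),bounds=(LO,HI))
E
python3 - <<'E'
from kin import *
print(PAR.round(1),_r.fun.round(1))
def toolR(yaw,elev): # z forward elev up, x up
    z=Ro.from_euler('z',yaw,degrees=True).apply([np.cos(elev),0,np.sin(elev)])
    y=Ro.from_euler('z',yaw,degrees=True).apply([0,-1,0]); x=np.cross(y,z)
    return Ro.from_matrix(np.c_[x,y,z])
for e in (-30,-15,0,10,20):
  for z in (75,180,290):
    best=None
    for q0 in ([-100,36,97,72,106,-46],[-40,40,110,150,60,0],[-20,20,120,180,60,-90],[0,50,60,0,20,0],[-60,20,130,120,90,90],[30,20,130,200,60,-90]):
        r=IK(np.array([550,-70,z]),toolR(3.7,np.radians(e)),q0)
        if r.cost<1: print(e,z,r.x.round(0),round(r.cost,3))
E
```

```text
Traceback (most recent call last):
NameError: name '_r' is not defined
```

```bash
cat >> kin.py <<'E'
def toolR(yaw,e): # tool z forward, elevation e deg up, x up
    A=Ro.from_euler('z',yaw,degrees=True);e=np.radians(e)
    z=A.apply([np.cos(e),0,np.sin(e)]);y=A.apply([0,-1,0]);return Ro.from_matrix(np.c_[np.cross(y,z),y,z])
E
python3 - <<'E'
from kin import *
import kin
print(PAR.round(1),kin._r.fun.round(1))
for e in (-30,-15,0,10):
  for z in (75,180,290):
    for q0 in ([-100,36,97,72,106,-46],[-40,40,110,150,60,0],[-20,20,120,180,60,-90],[0,50,60,0,20,0],[-60,20,130,120,90,90],[30,20,130,200,60,-90]):
        r=IK(np.array([550,-70,z]),toolR(3.7,e),q0)
        if r.cost<1: print(e,z,r.x.round(0),round(r.cost,3))
E
```

```text
[2.230e+02 2.000e-01 7.640e+01 5.059e+02 4.640e+01 3.795e+02 3.180e+02] [-0. -0.  0.  0. -0. -0.  0.  0.  0. -0.  0. -0.]
-30 75 [-33.  39. 140. 143.  60. -90.] 0.0
-30 75 [-33.  39. 140. 143.  60. -90.] 0.0
-30 75 [-33.  39. 140. 143.  60. -90.] 0.0
-30 75 [-33.  39. 140. 143.  60. -90.] 0.0
-30 75 [-33.  39. 140. 143.  60. -90.] 0.0
-30 75 [-33.  39. 140. 143.  60. -90.] 0.0
-30 180 [-33.  19. 137. 129.  42. -68.] 0.0
-30 180 [-33.  19. 137. 129.  42. -68.] 0.0
-30 180 [-33.  19. 137. 129.  42. -68.] 0.0
-30 180 [-33.  19. 137. 129.  42. -68.] 0.0
-30 180 [-33.  19. 137. 129.  42. -68.] 0.0
-30 180 [-33.  19. 137. 129.  42. -68.] 0.0
-30 290 [-33.   2. 128.  97.  31. -29.] 0.0
-30 290 [-33.   2. 128.  97.  31. -29.] 0.0
-30 290 [-33.   2. 128.  97.  31. -29.] 0.0
-30 290 [-33.   2. 128.  97.  31. -29.] 0.0
-30 290 [-33.   2. 128.  97.  31. -29.] 0.0
-30 290 [-33.   2. 128.  97.  31. -29.] 0.0
-15 75 [ -37.   57.  143.  141.   91. -104.] 0.0
-15 75 [ -37.   57.  143.  141.   91. -104.] 0.0
-15 75 [ -37.   57.  143.  141.   91. -104.] 0.0
-15 75 [ -37.   57.  143.  141.   91. -104.] 
[... 1591 characters left out ...]
 0.0
10 75 [ -38.   81.  134.  127.  124. -118.] 0.0
10 75 [ -38.   81.  134.  127.  124. -118.] 0.0
10 75 [ -38.   81.  134.  127.  124. -118.] 0.0
10 180 [ -38.   64.  143.  131.  119. -110.] 0.0
10 180 [ -38.   64.  143.  131.  119. -110.] 0.0
10 180 [ -38.   64.  143.  131.  119. -110.] 0.0
10 180 [ -38.   64.  143.  131.  119. -110.] 0.0
10 180 [ -38.   64.  143.  131.  119. -110.] 0.0
10 180 [ -38.   64.  143.  131.  119. -110.] 0.0
10 290 [-38.  41. 146. 137. 105. -94.] 0.0
10 290 [-38.  41. 146. 137. 105. -94.] 0.0
10 290 [-38.  41. 146. 137. 105. -94.] 0.0
10 290 [-38.  41. 146. 137. 105. -94.] 0.0
10 290 [-38.  41. 146. 137. 105. -94.] 0.0
10 290 [-38.  41. 146. 137. 105. -94.] 0.0
```

Run:
```python
from kin import *
q=np.array([-100.24,36.07,97.62,72.84,106.9,-46.0])
P0,R0=FK(q); RD=toolR(3.7,-15)
print("cur",P0.round(1),R0.as_matrix().round(3).tolist())
rv=(R0.inv()*RD).as_rotvec(); print("rel rot tool",rv.round(3))
pts=[P0,np.array([480,-330,300]),np.array([490,-75,220]),np.array([490,-70,62]),np.array([555,-66,62]),np.array([555,-66,282])]
for i in range(5):
    for k in range(1,5):
        P=pts[i]+(pts[i+1]-pts[i])*k/4
        R=R0*Ro.from_rotvec(rv*(k/4 if i==0 else 1))
        r=IK(P,R,q); q=r.x
        h,a1,off,L1,a3,d4,d6=PAR
        el=fk(q,[h,a1,0,L1,0,0,0],S)[0]; wr=fk(q,[h,a1,off,L1,a3,d4,0],S)[0]
        print(i,P.round(),q.round(),round(r.cost,2),"el",el.round(),"wr",wr.round())
    print("shift cm in cur tool axes to pt",i+1,(R0.inv().apply(pts[i+1]-P0)/10).round(2))
```

```text
cur [ 288.1 -470.3  335.2] [[0.004, 0.236, 0.972], [-0.004, -0.972, 0.236], [1.0, -0.005, -0.003]]
rel rot tool [-0.174 -0.257  0.018]
0 [ 336. -435.  326.] [-96.  31. 105.  75.  99. -48.] 0.0 el [ -27. -262.  655.] wr [  25. -497.  348.]
0 [ 384. -400.  318.] [-91.  27. 111.  78.  90. -48.] 0.0 el [  -2. -230.  674.] wr [  72. -448.  360.]
0 [ 432. -365.  309.] [-84.  23. 116.  83.  81. -48.] 0.0 el [  22. -196.  689.] wr [ 122. -399.  371.]
0 [ 480. -330.  300.] [-75.  20. 120.  88.  71. -47.] 0.0 el [  44. -164.  700.] wr [ 173. -350.  382.]
shift cm in cur tool axes to pt 1 [-3.49 -9.08 21.97]
1 [ 482. -266.  280.] [-72.  18. 129.  94.  69. -55.] 0.0 el [  49. -148.  704.] wr [ 176. -286.  362.]
1 [ 485. -202.  260.] [-67.  18. 137. 101.  68. -64.] 0.0 el [  61. -141.  705.] wr [ 178. -222.  342.]
1 [ 488. -139.  240.] [-60.  19. 145. 112.  68. -75.] 0.0 el [  85. -146.  700.] wr [ 181. -159.  322.]
1 [490. -75. 220.] [-49.  24. 151. 126.  72. -86.] 0.0 el [ 136. -157.  684.] wr [183. -95. 302.]
shift cm in cur tool axes to pt 2 [-11.6  -33.58  28.99]
2 [490. -74. 180.] [-49.  37
[... 657 characters left out ...]
7.  62.] [ -38.   61.  145.  139.   95. -107.] 0.0 el [ 348. -277.  464.] wr [232. -87. 144.]
3 [555. -66.  62.] [ -36.   60.  142.  142.   92. -104.] 0.0 el [ 354. -256.  479.] wr [248. -86. 144.]
shift cm in cur tool axes to pt 4 [-27.37 -32.84  35.57]
4 [555. -66. 117.] [-36.  48. 144. 142.  85. -98.] 0.0 el [ 305. -221.  560.] wr [248. -86. 199.]
4 [555. -66. 172.] [-36.  36. 144. 140.  75. -90.] 0.0 el [ 239. -173.  634.] wr [248. -86. 254.]
4 [555. -66. 227.] [-36.  23. 142. 137.  64. -80.] 0.0 el [ 161. -117.  688.] wr [248. -86. 309.]
4 [555. -66. 282.] [-36.  12. 139. 130.  54. -67.] 0.0 el [ 86. -62. 718.] wr [248. -86. 364.]
shift cm in cur tool axes to pt 5 [ -5.37 -32.95  35.5 ]
```

```bash
python3 -m creep '[{"fingers":0,"x":-0.5,"y":-1.5,"z":3.6,"wx":-0.03,"wy":-0.043,"wz":0.003},{"fingers":0,"x":-1.2,"y":-3,"z":7.3,"wx":-0.06,"wy":-0.086,"wz":0.006},{"fingers":0,"x":-1.8,"y":-4.5,"z":11,"wx":-0.087,"wy":-0.129,"wz":0.009},{"fingers":0,"x":-2.4,"y":-6,"z":14.7,"wx":-0.116,"wy":-0.172,"wz":0.012},{"fingers":0,"x":-3,"y":-7.5,"z":18.5,"wx":-0.145,"wy":-0.215,"wz":0.015},{"fingers":0,"x":-3.5,"y":-9,"z":22,"wx":-0.174,"wy":-0.257,"wz":0.018},{"fingers":0,"x":-3.5,"y":-9,"z":22,"wx":-0.174,"wy":-0.257,"wz":0.018}]'
python3 - <<'E'
from h import *;from kin import *;st()
f=viewer.grab_frame("wrist");cv2.imwrite("pics/w1.png",f["img"][:,:,::-1])
R0=Ro.from_euler('xyz',env.get_obs()["ee_rot"],degrees=True);P0=env.get_obs()["ee_pos"]
print(R0.as_matrix().round(3),"rotleft",(R0.inv()*toolR(3.7,-15)).as_rotvec().round(3))
for p in ([505,-80,240],[505,-80,62],[555,-77,62],[555,-77,85]): print(p,(R0.inv().apply(np.array(p)-P0)/10).round(2))
E
```

```text
t: 3.9
ee_pos: [482.0, -329.0, 304.0]
ee_rot: [177.8, -75.1, 6.0]
contact_force: [-0.3, -0.0, 1.0]
width: 0.2
{'t': 3.9, 'joint_positions': [-74.61, 19.16, 119.36, 88.56, 71.19, -47.35], 'ee_pos': [481.95, -328.95, 304.01], 'ee_rot': [177.76, -75.08, 6.02], 'width': 0.19, 'contact_force': [-0.25, -0.03, 0.97]}
[[ 0.255  0.065  0.965]
 [ 0.026 -0.998  0.061]
 [ 0.967  0.01  -0.256]] rotleft [ 0.002 -0.002  0.01 ]
[505, -80, 240] [ -4.91 -24.91   5.45]
[505, -80, 62] [-22.11 -25.09  10.01]
[555, -77, 62] [-20.83 -25.06  14.85]
[555, -77, 85] [-18.61 -25.04  14.26]
```

View pics/w1.png

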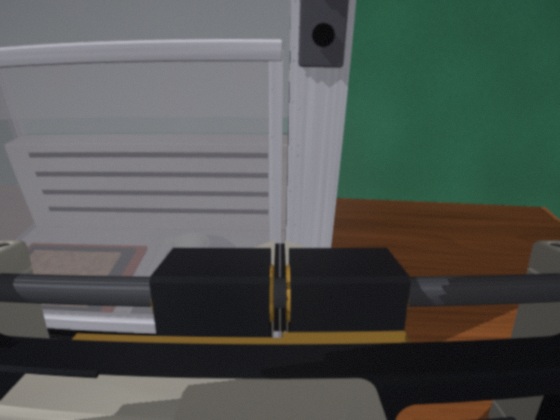

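The wrist view looks along the closed black fingers, centred at (280,290). The right post of the enclosure is at (320,150), and only bare bench lies to its right.

```bash
python3 - <<'E'
from h import *;from kin import *
f=viewer.grab_frame("wrist");R=np.array(f["R"]);t=np.array(f["t"]);C=-R.T@t
o=env.get_obs();R0=Ro.from_euler('xyz',o["ee_rot"],degrees=True)
print("cam in tool",R0.inv().apply(C-o["ee_pos"]).round(1), "axis",R0.inv().apply(R[2]).round(2))
W,ok=cloud(f)
for v,u in [(255,240),(262,220),(290,220),(290,330),(325,330),(250,200),(290,100),(330,200)]: print(v,u,R0.inv().apply(W[v,u]-o["ee_pos"]).round(1),f["depth"][v,u])
E
python3 -m creep '[{"fingers":0,"x":-0.6,"y":-3,"z":0.7,"wx":0,"wy":0,"wz":0.01},{"fingers":0,"x":-1.2,"y":-6,"z":1.4,"wx":0,"wy":0,"wz":0.01},{"fingers":0,"x":-1.8,"y":-9,"z":2,"wx":0,"wy":0,"wz":0.01},{"fingers":0,"x":-2.4,"y":-12,"z":2.7,"wx":0,"wy":0,"wz":0.01},{"fingers":0,"x":-3,"y":-15,"z":3.4,"wx":0,"wy":0,"wz":0.01},{"fingers":0,"x":-3.6,"y":-18,"z":4,"wx":0,"wy":0,"wz":0.01},{"fingers":0,"x":-4.2,"y":-21.5,"z":4.7,"wx":0,"wy":0,"wz":0.01},{"fingers":0,"x":-4.9,"y":-24.9,"z":5.4,"wx":0,"wy":0,"wz":0.01},{"fingers":0,"x":-4.9,"y":-24.9,"z":5.4,"wx":0,"wy":0,"wz":0.01},{"fingers":0,"x":-4.9,"y":-24.9,"z":5.4,"wx":0,"wy":0,"wz":0.01}]'
python3 - <<'E'
from h import *;from kin import *;st()
f=viewer.grab_frame("top");cv2.imwrite("pics/t2.png",f["img"][:,:,::-1])
o=env.get_obs();R0=Ro.from_euler('xyz',o["ee_rot"],degrees=True);P0=o["ee_pos"]
print("rotleft",(R0.inv()*toolR(3.7,-15)).as_rotvec().round(3))
for p in ([505,-80,62],[555,-77,62],[555,-77,85]): print(p,(R0.inv().apply(np.array(p)-P0)/10).round(2))
E
```

```text
cam in tool [  71.9   -0.7 -156.6] axis [-0.27 -0.    0.96]
255 240 [ 35.7 -11.3 -74.4] 88.94094
262 220 [ 35.6 -16.  -78.6] 84.88705
290 220 [ 32.6 -14.6 -87.5] 77.15251
290 330 [ 33.1  11.  -88.2] 76.363396
325 330 [ 23.2  11.5 -87.6] 79.56648
250 200 [ 35.9 -22.8 -71.6] 91.54379
290 100 [ 28.  -48.1 -80.5] 85.1608
330 200 [ 21.4 -20.2 -87.5] 80.21453
t: 5.25
ee_pos: [505.5, -82.9, 240.4]
ee_rot: [-179.2, -75.3, 2.5]
contact_force: [-0.9, -0.3, -0.2]
width: 0.5
{'t': 5.25, 'joint_positions': [-47.07, 19.13, 147.4, 125.9, 67.03, -78.53], 'ee_pos': [505.48, -82.89, 240.43], 'ee_rot': [-179.17, -75.3, 2.52], 'width': 0.5, 'contact_force': [-0.95, -0.31, -0.23]}
rotleft [ 0.006 -0.005 -0.005]
[505, -80, 62] [-17.27  -0.26   4.51]
[555, -77, 62] [-16.    -0.28   9.35]
[555, -77, 85] [-13.78  -0.28   8.77]
```

View pics/t2.png

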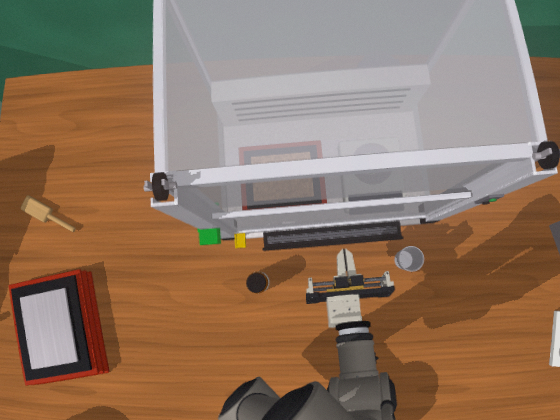

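Top view: the finger tip is at (345,250), in front of the lip's middle. The gripper spans columns 306–393, between the jar (257,283) and the beaker (409,259). Descend next.

```bash
python3 -m creep '[{"fingers":0,"x":-2.5,"y":-0.1,"z":0.6,"wx":0,"wy":0,"wz":0},{"fingers":0,"x":-5,"y":-0.3,"z":1.3,"wx":0,"wy":0,"wz":0},{"fingers":0,"x":-7.5,"y":-0.3,"z":2,"wx":0,"wy":0,"wz":0},{"fingers":0,"x":-10,"y":-0.3,"z":2.6,"wx":0,"wy":0,"wz":0},{"fingers":0,"x":-12.5,"y":-0.3,"z":3.2,"wx":0,"wy":0,"wz":0},{"fingers":0,"x":-15,"y":-0.3,"z":3.9,"wx":0,"wy":0,"wz":0},{"fingers":0,"x":-17.3,"y":-0.3,"z":4.5,"wx":0,"wy":0,"wz":0},{"fingers":0,"x":-17.3,"y":-0.3,"z":4.5,"wx":0,"wy":0,"wz":0},{"fingers":0,"x":-17.3,"y":-0.3,"z":4.5,"wx":0,"wy":0,"wz":0}]'
python3 - <<'E'
from h import *;from kin import *;st()
f=viewer.grab_frame("wrist");cv2.imwrite("pics/w3.png",f["img"][:,:,::-1])
f=viewer.grab_frame("top");cv2.imwrite("pics/t3.png",f["img"][150:350,150:500,::-1].repeat(2,0).repeat(2,1))
o=env.get_obs();R0=Ro.from_euler('xyz',o["ee_rot"],degrees=True);P0=o["ee_pos"]
print("rotleft",(R0.inv()*toolR(3.7,-15)).as_rotvec().round(3))
for p in ([555,-77,62],[555,-77,82]): print(p,(R0.inv().apply(np.array(p)-P0)/10).round(2))
E
```

```text
t: 6.42
ee_pos: [504.1, -78.3, 61.8]
ee_rot: [-178.9, -75.3, 2.2]
contact_force: [-0.3, 0.6, 0.0]
width: 0.2
{'t': 6.42, 'joint_positions': [-46.47, 66.59, 149.04, 131.55, 99.03, -116.51], 'ee_pos': [504.1, -78.34, 61.8], 'ee_rot': [-178.92, -75.28, 2.25], 'width': 0.15, 'contact_force': [-0.34, 0.61, 0.05]}
rotleft [ 0.005 -0.005 -0.005]
[555, -77, 62] [1.26 0.19 4.92]
[555, -77, 82] [3.19 0.19 4.42]
```

View pics/w3.png

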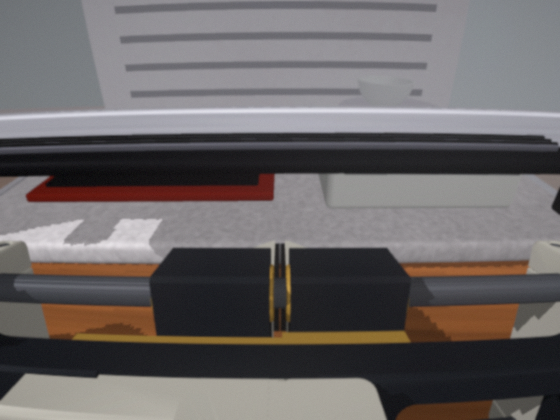

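View pics/t3.png

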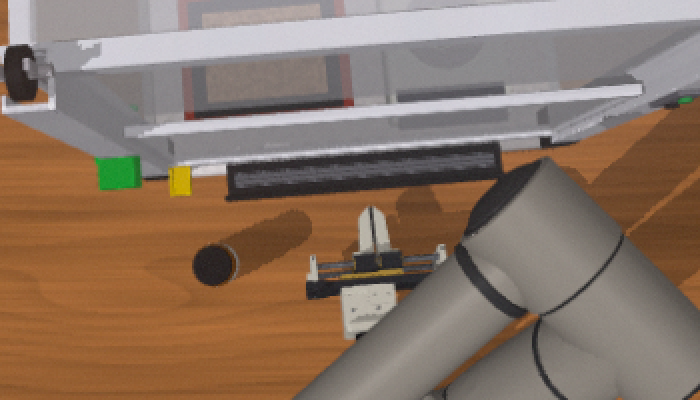

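The wrist view shows the black lip at row 150, above the fingers at row 250, with free space below it. The top view shows the tip just in front of the lip, clear of the jar. Slide under.

```bash
python3 -m creep '[{"fingers":0,"x":0.25,"y":0,"z":1,"wx":0,"wy":0,"wz":0},{"fingers":0,"x":0.5,"y":0.1,"z":2,"wx":0,"wy":0,"wz":0},{"fingers":0,"x":0.75,"y":0.1,"z":3,"wx":0,"wy":0,"wz":0},{"fingers":0,"x":1,"y":0.2,"z":4,"wx":0,"wy":0,"wz":0},{"fingers":0,"x":1.25,"y":0.2,"z":4.9,"wx":0,"wy":0,"wz":0},{"fingers":0,"x":1.25,"y":0.2,"z":4.9,"wx":0,"wy":0,"wz":0}]'
python3 - <<'E'
from h import *;from kin import *;st()
f=viewer.grab_frame("wrist");cv2.imwrite("pics/w4.png",f["img"][:,:,::-1])
f=viewer.grab_frame("top");cv2.imwrite("pics/t4.png",f["img"][150:350,150:500,::-1].repeat(2,0).repeat(2,1))
o=env.get_obs();R0=Ro.from_euler('xyz',o["ee_rot"],degrees=True);print((R0.inv().apply([0,0,10])).round(2))
E
```

```text
t: 7.28
ee_pos: [555.1, -76.2, 61.8]
ee_rot: [-179.2, -75.3, 2.7]
contact_force: [-0.5, 0.3, 0.5]
width: 0.8
{'t': 7.28, 'joint_positions': [-37.67, 59.7, 141.87, 140.44, 91.85, -103.81], 'ee_pos': [555.09, -76.18, 61.77], 'ee_rot': [-179.25, -75.32, 2.71], 'width': 0.84, 'contact_force': [-0.51, 0.33, 0.51]}
[ 9.67 -0.05 -2.55]
```

View pics/t4.png

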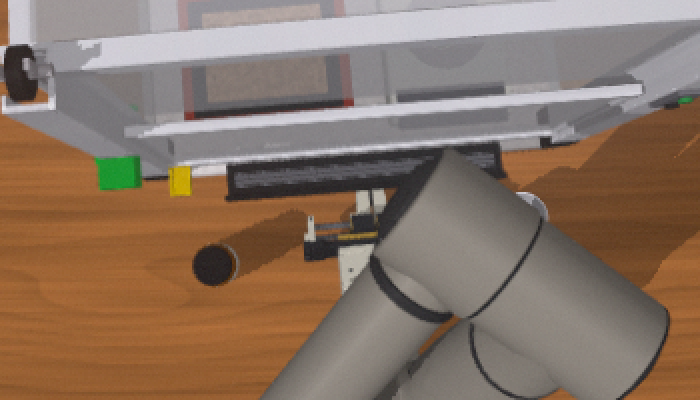

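View pics/w4.png

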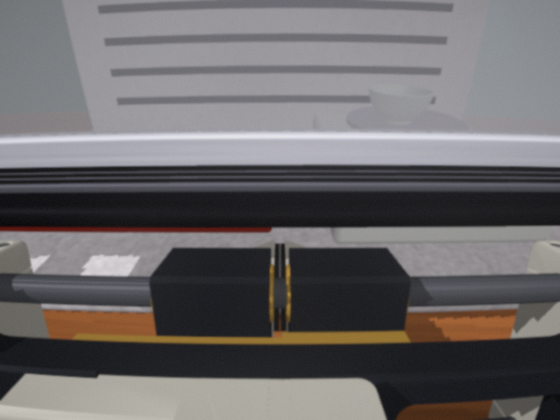

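The fingers pass under the lip: in the top view they vanish beneath it at crop (370,190), and in the wrist view the bar at row 205 is above them. Push up gently, 40 mm first.

```bash
python3 -m creep '[{"fingers":0,"x":0.5,"y":0,"z":-0.13,"wx":0,"wy":0,"wz":0},{"fingers":0,"x":1,"y":0,"z":-0.26,"wx":0,"wy":0,"wz":0},{"fingers":0,"x":1.4,"y":0,"z":-0.37,"wx":0,"wy":0,"wz":0},{"fingers":0,"x":1.7,"y":0,"z":-0.45,"wx":0,"wy":0,"wz":0},{"fingers":0,"x":2,"y":0,"z":-0.53,"wx":0,"wy":0,"wz":0},{"fingers":0,"x":2.3,"y":0,"z":-0.61,"wx":0,"wy":0,"wz":0},{"fingers":0,"x":2.7,"y":0,"z":-0.71,"wx":0,"wy":0,"wz":0},{"fingers":0,"x":3.1,"y":0,"z":-0.82,"wx":0,"wy":0,"wz":0},{"fingers":0,"x":3.5,"y":0,"z":-0.92,"wx":0,"wy":0,"wz":0},{"fingers":0,"x":3.9,"y":0,"z":-1.03,"wx":0,"wy":0,"wz":0}]'
cat >> h.py <<'E'
def pm():
    f=viewer.grab_frame("top");W,ok=cloud(f);H=hsv(f);out=[]
    for n,lo,hi,x0 in [("green",50,75,120),("yellow",20,32,215)]:
        m=(H[...,0]>=lo)&(H[...,0]<=hi)&(H[...,1]>150)&ok&(W[...,2]>60)
        m[:,:x0]=0;m[:,265:]=0;m[:200]=0;m[262:]=0
        m=cv2.erode(m.astype(np.uint8),np.ones((3,3)))>0
        P=W[m];out.append(P[:,2]);print(n,len(P),np.median(P,0).round(1),"mean z",P[:,2].mean().round(2),"sd",P[:,2].std().round(1))
    print("pointer-mark z",round(np.median(out[1])-np.median(out[0]),2),round(out[1].mean()-out[0].mean(),2));return f
E
python3 - <<'E'
from h import *;st();f=pm();cv2.imwrite("pics/t5.png",f["img"][150:350,150:500,::-1].repeat(2,0).repeat(2,1))
E
```

```text
t: 8.62
ee_pos: [554.5, -76.6, 101.2]
ee_rot: [-178.9, -75.2, 2.3]
contact_force: [0.1, -0.0, -5.7]
width: 0.6
{'t': 8.62, 'joint_positions': [-37.76, 51.61, 143.34, 140.35, 86.61, -99.5], 'ee_pos': [554.49, -76.58, 101.21], 'ee_rot': [-178.86, -75.19, 2.27], 'width': 0.56, 'contact_force': [0.13, -0.01, -5.75]}
green 218 [538.9 210.3 312.1] mean z 311.95 sd 1.8
yellow 109 [545.4 170.7 133.8] mean z 133.79 sd 2.2
pointer-mark z -178.36 -178.17
```

Contact shows −5.7 N, which fits the 5 N of guide friction, and the pointer has risen 20 mm. It now sits 178 mm below the mark. Continue by about 95 mm.

```bash
python3 -m creep '[{"fingers":0,"x":0.5,"y":0,"z":-0.13,"wx":0,"wy":0,"wz":0},{"fingers":0,"x":1.2,"y":0,"z":-0.32,"wx":0,"wy":0,"wz":0},{"fingers":0,"x":2,"y":0,"z":-0.53,"wx":0,"wy":0,"wz":0},{"fingers":0,"x":2.9,"y":0,"z":-0.76,"wx":0,"wy":0,"wz":0},{"fingers":0,"x":3.8,"y":0,"z":-1,"wx":0,"wy":0,"wz":0},{"fingers":0,"x":4.7,"y":0,"z":-1.24,"wx":0,"wy":0,"wz":0},{"fingers":0,"x":5.6,"y":0,"z":-1.48,"wx":0,"wy":0,"wz":0},{"fingers":0,"x":6.5,"y":0,"z":-1.71,"wx":0,"wy":0,"wz":0},{"fingers":0,"x":7.4,"y":0,"z":-1.95,"wx":0,"wy":0,"wz":0},{"fingers":0,"x":8.2,"y":0,"z":-2.16,"wx":0,"wy":0,"wz":0},{"fingers":0,"x":8.8,"y":0,"z":-2.32,"wx":0,"wy":0,"wz":0},{"fingers":0,"x":9.2,"y":0,"z":-2.43,"wx":0,"wy":0,"wz":0}]'
python3 - <<'E'
from h import *;st();f=pm();cv2.imwrite("pics/t6.png",f["img"][150:350,150:500,::-1].repeat(2,0).repeat(2,1))
E
```

```text
t: 10.18
ee_pos: [554.5, -76.9, 196.6]
ee_rot: [-178.9, -75.2, 2.3]
contact_force: [-0.9, 3.9, -5.3]
width: 0.3
{'t': 10.18, 'joint_positions': [-37.84, 30.25, 142.91, 137.26, 70.14, -84.92], 'ee_pos': [554.49, -76.88, 196.58], 'ee_rot': [-178.91, -75.22, 2.34], 'width': 0.33, 'contact_force': [-0.92, 3.95, -5.31]}
green 233 [538.5 210.  312. ] mean z 311.98 sd 1.8
yellow 125 [545.  171.3 228.8] mean z 228.66 sd 1.8
pointer-mark z -83.15 -83.33
```

View pics/t6.png

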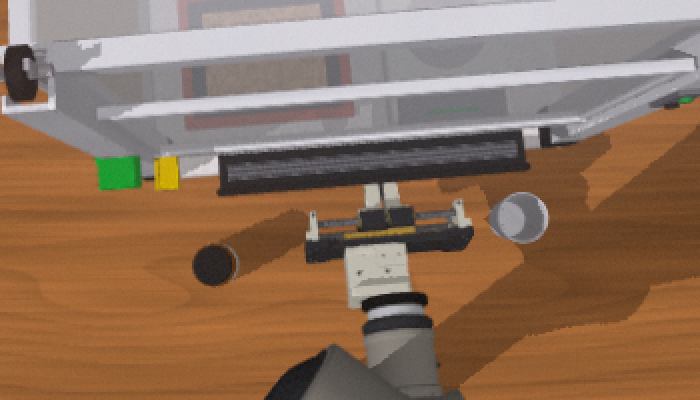

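The sash follows, with the yellow tab now at crop (167,173) beside the green one at (118,173). 83 mm remain, so go 65 mm more.

```bash
python3 -m creep '[{"fingers":0,"x":0.4,"y":0,"z":-0.1,"wx":0,"wy":0,"wz":0},{"fingers":0,"x":1,"y":0,"z":-0.26,"wx":0,"wy":0,"wz":0},{"fingers":0,"x":1.6,"y":0,"z":-0.42,"wx":0,"wy":0,"wz":0},{"fingers":0,"x":2.3,"y":0,"z":-0.6,"wx":0,"wy":0,"wz":0},{"fingers":0,"x":3,"y":0,"z":-0.79,"wx":0,"wy":0,"wz":0},{"fingers":0,"x":3.7,"y":0,"z":-0.98,"wx":0,"wy":0,"wz":0},{"fingers":0,"x":4.4,"y":0,"z":-1.16,"wx":0,"wy":0,"wz":0},{"fingers":0,"x":5,"y":0,"z":-1.32,"wx":0,"wy":0,"wz":0},{"fingers":0,"x":5.5,"y":0,"z":-1.45,"wx":0,"wy":0,"wz":0},{"fingers":0,"x":5.9,"y":0,"z":-1.56,"wx":0,"wy":0,"wz":0},{"fingers":0,"x":6.2,"y":0,"z":-1.63,"wx":0,"wy":0,"wz":0},{"fingers":0,"x":6.3,"y":0,"z":-1.66,"wx":0,"wy":0,"wz":0}]'
python3 - <<'E'
from h import *;st();f=pm()
f=viewer.grab_frame("scene");cv2.imwrite("pics/s7.png",f["img"][:,:,::-1])
E
```

```text
t: 11.72
ee_pos: [554.6, -77.4, 261.4]
ee_rot: [-178.9, -75.2, 2.3]
contact_force: [-0.2, 3.2, -5.4]
width: 0.3
{'t': 11.72, 'joint_positions': [-37.89, 16.41, 139.69, 131.26, 58.18, -71.35], 'ee_pos': [554.57, -77.36, 261.42], 'ee_rot': [-178.88, -75.21, 2.29], 'width': 0.25, 'contact_force': [-0.24, 3.21, -5.37]}
green 227 [538.8 208.8 312. ] mean z 311.93 sd 1.6
yellow 152 [544.1 170.  294.2] mean z 294.14 sd 1.8
pointer-mark z -17.76 -17.79
```

View pics/s7.png

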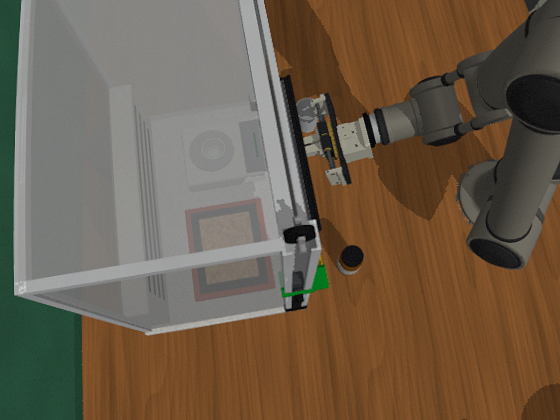

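The scene view shows the yellow tab edge at (322,255), just beside the green mark at (315,282), with the jar and beaker untouched. 17.8 mm remain.

```bash
python3 -m creep '[{"fingers":0,"x":0.3,"y":0,"z":-0.08,"wx":0,"wy":0,"wz":0},{"fingers":0,"x":0.7,"y":0,"z":-0.18,"wx":0,"wy":0,"wz":0},{"fingers":0,"x":1.1,"y":0,"z":-0.29,"wx":0,"wy":0,"wz":0},{"fingers":0,"x":1.4,"y":0,"z":-0.37,"wx":0,"wy":0,"wz":0},{"fingers":0,"x":1.6,"y":0,"z":-0.42,"wx":0,"wy":0,"wz":0},{"fingers":0,"x":1.7,"y":0,"z":-0.45,"wx":0,"wy":0,"wz":0},{"fingers":0,"x":1.7,"y":0,"z":-0.45,"wx":0,"wy":0,"wz":0}]'
python3 - <<'E'
from h import *;st();f=pm();pm()
o=env.get_obs();from kin import *
R0=Ro.from_euler('xyz',o["ee_rot"],degrees=True);P0=o["ee_pos"]
for d in ([0,0,-25],[-62,-3,-25]): print((R0.inv().apply(d)/10).round(2))
E
```

```text
t: 12.7
ee_pos: [554.7, -77.5, 279.2]
ee_rot: [-178.9, -75.3, 2.3]
contact_force: [-2.6, 2.1, -3.5]
width: 0.3
{'t': 12.7, 'joint_positions': [-37.91, 13.05, 138.48, 128.97, 55.27, -67.18], 'ee_pos': [554.68, -77.52, 279.18], 'ee_rot': [-178.91, -75.25, 2.32], 'width': 0.25, 'contact_force': [-2.59, 2.09, -3.46]}
green 218 [538.4 210.2 312.1] mean z 311.98 sd 1.7
yellow 165 [543.9 171.6 311.8] mean z 311.66 sd 1.6
pointer-mark z -0.29 -0.32
green 234 [538.5 210.  312. ] mean z 312.06 sd 1.8
yellow 174 [544.1 171.3 312. ] mean z 311.91 sd 1.7
pointer-mark z -0.05 -0.15
[-2.42  0.01  0.64]
[-4.   -0.05 -5.37]
```

Level. Now drop 25 mm and back off to x≈490.

```bash
python3 -m creep '[{"fingers":0,"x":-0.5,"y":0,"z":0.13,"wx":0,"wy":0,"wz":0},{"fingers":0,"x":-1.3,"y":0,"z":0.34,"wx":0,"wy":0,"wz":0},{"fingers":0,"x":-2.4,"y":0,"z":0.64,"wx":0,"wy":0,"wz":0},{"fingers":0,"x":-2.8,"y":0,"z":-1,"wx":0,"wy":0,"wz":0},{"fingers":0,"x":-3.2,"y":0,"z":-2.5,"wx":0,"wy":0,"wz":0},{"fingers":0,"x":-3.6,"y":0,"z":-4,"wx":0,"wy":0,"wz":0},{"fingers":0,"x":-4,"y":0,"z":-5.4,"wx":0,"wy":0,"wz":0},{"fingers":0,"x":-4,"y":0,"z":-5.4,"wx":0,"wy":0,"wz":0},{"fingers":0,"x":-4,"y":0,"z":-5.4,"wx":0,"wy":0,"wz":0}]'
python3 - <<'E'
from h import *;st();f=pm();pm();cv2.imwrite("pics/t8.png",f["img"][:,:,::-1])
R,t=np.array(f["R"]),np.array(f["t"])
for l in ["bottle_mid","beaker_mid"]:
    for b in viewer.boxes_of("top",l)[:1]: print(l,b["confidence"],(R.T@(np.array(b["location"])-t)).round(1))
E
```

```text
t: 13.92
ee_pos: [492.8, -81.7, 254.1]
ee_rot: [-178.9, -75.3, 2.3]
contact_force: [-0.1, -0.6, -0.6]
width: 0.3
{'t': 13.92, 'joint_positions': [-49.52, 15.01, 148.14, 122.13, 65.63, -75.02], 'ee_pos': [492.82, -81.73, 254.11], 'ee_rot': [-178.95, -75.25, 2.31], 'width': 0.33, 'contact_force': [-0.15, -0.57, -0.59]}
green 235 [538.5 210.3 311.8] mean z 311.86 sd 1.6
yellow 165 [544.4 169.8 311.7] mean z 311.69 sd 1.7
pointer-mark z -0.1 -0.17
green 235 [538.4 210.3 312.1] mean z 311.95 sd 1.5
yellow 175 [544.3 171.3 311.6] mean z 311.59 sd 1.8
pointer-mark z -0.56 -0.36
bottle_mid 0.59 [432.6 124.  107.7]
beaker_mid 0.91 [ 485.7 -291.1   42.1]
```

View pics/t8.png

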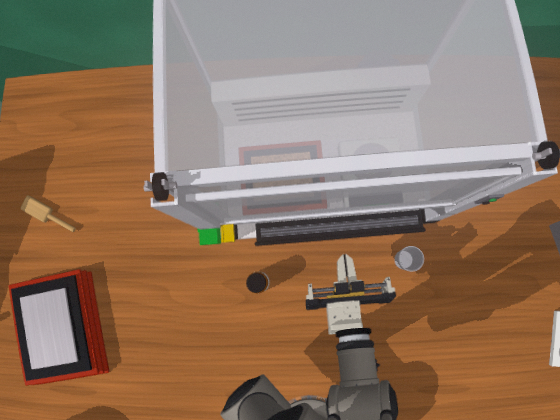

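The hand is clear, with the tip at (345,258) short of the lip. The yellow (228,233) and green (209,236) tabs are level, the jar (257,283) and beaker (409,259) are in place, and the force is about zero.

```bash
python3 -c "
from plant import env
print(env.finish_job())"
```

```text
the job is handed in; nothing more can be done
None
```

I closed the fingers, slid them horizontally under the middle of the lip, and pushed the sash up slowly in stages to the green mark. Then I lowered the hand 25 mm, backed it off about 60 mm clear of the lip, and handed the job in at about t = 14 s.

**Pointer height:** after I let go, the depth pictures put the pointer 0.1 to 0.6 mm below the mark; the limit is 8 mm. It measured the same before and after I let go, so the sash stayed put.

**Forces:** the force between the fingers and the lip was about 5–6 N upward, as expected from the guide friction. A sideways reading of 2–4 N also showed during the push. I did not look into it. The wrist force read about zero once the hand was clear.

**Jar and beaker:** both are where they were at the start, to within about 5 mm, which is about as close as the networks can tell.

**Dish:** the networks never found it in either camera, so I only know that nothing entered the enclosure.

No check failed, and the job reported no verdict.

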